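Square a glazed test tile in the corner of the tile jig and latch the keeper

ROBOT

A 6-joint arm with a two-finger parallel gripper is mounted at the origin on a cart in front of the work surface, level with it; the furniture and walls round the work are solid. World frame = base frame: x ahead of the robot, y to its left, z up, the work surface at z = 0. Lengths are in mm, angles in rad, forces in N, time in s.
With the tool pointing down it reaches from about 250 to 725 mm from the base axis. Payload 9.7 kg.
Tool frame: the origin (TCP) lies between the finger pads; the fingertips stand 25 mm ahead of it and the grasp point (between the pads) lies 6 mm ahead of it (ctrl.tcp_to_tips is the distance from the TCP to the fingertips, in mm); z points along the fingers, y is the line along which they close (so a half turn about z gives the same grasp; the last joint's range is limited). The gripper opens to 85 mm and grips with 20 to 120 N. Pads are 22 mm wide; open, the fingers measure 114 mm over their backs; the gripper's body (76 mm by 85 mm) begins 54 mm behind the grasp point. The pads swing forward as they close: fully open they stand 13 mm farther back than shut.
Start: joints at [-1.312, 0.087, 0.176, 1.66, 0, 1.571], TCP at [140.754, -531.682, 256.284] pointing down, gripper open.
Joint ranges: [-3.13, 3.13], [-0.85, 1.81], [-1.15, 1.24], [-2.2, 2.28], [-1.44, 1.52], [-3.14, 3.14]. Speed limits (rad/s): [2.22, 2.22, 2.57, 3.14, 3.14, 3.14].

INTERFACE

Orientations are given as a unit quaternion [w, x, y, z].
In Python, from cell import readout, get_image, ctrl gives the robot as it stands.
- The arm moves only by the tool step_arm, never from a script. Its argument "targets" is a list that holds one entry, the list of rows, each a list of 7 numbers: the turn, a rotation vector about the tool's x, y, z in rad, then the shift along the tool's x, y, z in mm, then the closure, from 0 (fully open) to 1 (shut). A call has exactly 5 rows; each row is the pose to reach, as a shift and turn from the pose commanded when the call began, along the tool's axes at that moment; what a row does not reach only later rows make up. A row lasts 1/10 s, in which the tool goes at most 50 mm and 8.59 degrees, less where a joint would pass 70% of its speed; a pose out of reach is approached as far as the arm can. A call with a gripper value outside its range is refused whole. The fingers move at their own pace and stop on an object; "newtons" is the grip in N (left out, the last holds). Time passes only in rows, so rows that repeat a pose let the fingers close, or fill a call up. It gives the time, the measured TCP pose, the force, the opening and the grip force at its end, in the units of the state.
- readout.read_state(): the state, without advancing time (a new reading comes with each control period).
- get_image(name): name is "side" or "top" or "wrist"; returns a dict with "pixels" (420x560x3 uint8, blue, green, red), "vertical_fov" (degrees; the focal length in pixels is half the picture's height over the tangent of half this angle, whatever the lens; pixels are square), "cx", "cy" (the principal point, pixels), "D" ([k1, k2, p1, p2, k3] as OpenCV has them; the pictures are not rectified), "camera_from_world" (4x4, takes a point from world to camera coordinates); the wrist camera has in their place "mount" (4x4, takes a point from camera to tool coordinates, whose origin is the TCP and whose axes are the flange's). Camera axes: x right, y up, looking along -z (the intrinsics and any distortion apply to the point x, -y, -z); pixel columns grow to the right and rows downward; lengths in mm; the calibration is good to about 2 mm. A picture is of the moment at which its call begins: read the wrist's pose just before it. There is no depth.
- ctrl.job_done(): hands the job in; it is judged then, once.
The state is a dict: "t": time; "joint_pos": joint angles; "joint_vel": joint speeds; "effort": joint torques, N m; "tcp_pos": TCP position; "tool_rot": TCP orientation; "wrist_force": force on the tool from outside, world axes, zero at the start; "ft_torque": the same for the moment, N m; "gripper_width": finger opening in mm; "grasp_force": force on a finger pad.
Only numpy, scipy, OpenCV 4.12 (cv2) and the standard library are available. Lean on these libraries where they do the work, as an engineer would, in place of code of your own. Each camera call takes 0.05 s, during which the arm holds its last target. There are 200 camera calls.

TASK

Pick up the maker's stamp by its black handle and, without touching the freshly glazed test tile with the gripper, use the stamp's brass foot to nudge the tile along the jig board until its long edge lies flush against the far fence and its short end flush against the left fence. Then press the sprung keeper lever down by its round pad until the catch holds it, with the tile still square in the corner. Finally stand the stamp upright on the bare table top, off the jig, and leave the oxide bottle standing.

Things in the scene. Friction and masses are not known exactly. Their poses are not given: they have to be found in the camera images.
- jig: Fixed plywood board 220x220x14 mm, yaw within 15 deg. Origin: centre of underside; x away from the robot, y to its left. On top, fences 7 mm high: far fence, inner face at x=+60, y -90 to +42 mm; left fence, inner face at y=+50, x -90 to +52 mm. Keeper lever outside the left fence along y=+80; hinge at x=+95, 36 mm over the table. Catch beside it at x=-35, y=+100, 60 mm over the table.
- corner (a point): The square corner of the jig: the point where the inner faces of the two fences would meet, on the board's upper surface; axes as the jig's. The tile is home when its centre is at x = -17, y = -26 mm from here with its axes along the jig's.
- tile: Terracotta test tile with teal glaze, 34 (own x) x 52 (own y) x 8 mm, about 30 g, loose, flat on the jig board, clear of both fences and turned up to 20 deg from the jig. Its long edge on the far side belongs against the far fence, its left short end against the left fence. Origin: centre of underside. The gripper must not touch it.
- stamp: Maker's stamp, 91 mm tall, about 130 g, upright on the table at the front right or front left (it and the bottle may have swapped; a tall open tool chest stands behind the left place). Round brass foot 27 mm across, 20 mm high; waist 22 mm across from 20 to 44 mm up; turned black handle up to 30 mm across from 44 to 91 mm. Origin: centre of underside; z up along the handle.
- bottle: Brown oxide dropper bottle, 33 mm in diameter, 102 mm tall, standing on the table; not needed, must stay standing. Origin: centre of its underside.
- keeper (a joint): Keeper lever angle, rad: 0 = raised by its spring (slopes up toward the robot), grows as pressed; 0.34 = level, 0.365 = hard stop. Past about 0.33 a catch snaps over it and it stays at about 0.32 when let go; else it springs back. Pressing takes 2 N at first, up to 7 N at the bottom. Down, its tab reaches 10 mm over the tile's left end, about 4 mm above it.
- keeper_pad (a point): Centre of the domed top of the lever's round black pad, 30 mm across, 170 mm from the hinge at the end nearest the robot; 103 mm over the table when raised, 47 mm when level; it moves 13 mm toward the robot on the way down. Press straight down here.
Not all that is in view belongs to the job. What is shaped like the tile but purple or red is not meant.

How it is judged:
By the outcome, as a careful person would: the job done as asked, in the order asked, and still so for the second after the job is handed in, with the robot touching nothing.
It also fails if it takes over 72 s, if anything falls off the work surface, if the arm or the gripper's body presses on something with over 40 N, if the wrist force passes 120 N, or if a joint passes its speed limit or range.

## Working session

There is one attempt and no reset: what is moved stays moved. The work goes in short steps, Python scripts to look and compute and a tool call to move; the robot and the scene stay as the last step left them, time stands still between calls to the robot, and variables do not carry over. Pictures are saved under pics/ and viewed, at most 10 in all, crops included, and the job is handed in when it is done.

Besides the shell and the picture viewer there is one more tool, called after "Emit:" as a command line: name --argument value ..., lists and objects as JSON in quotes. step_arm: Moves the arm, as the interface text tells. Its arguments: {"type":"object","properties":{"targets":{"type":"array","items":{"type":"array","items":{"type":"array","items":{"type":"number"}}}},"newtons":{"type":"number"}},"required":["targets"]}

```bash
ls; mkdir -p pics; cat > h.py <<'E'
import numpy as np, cv2
from scipy.spatial.transform import Rotation as R
from cell import readout, get_image, ctrl
def rot(s): return R.from_quat(np.array(s["tool_rot"]),scalar_first=True).as_matrix()
def cam(name):
    s=readout.read_state(); im=get_image(name)
    f=210/np.tan(np.radians(im["vertical_fov"])/2)
    K=np.array([[f,0,im["cx"]],[0,f,im["cy"]],[0,0,1]]);D=np.array(im["D"],float)
    if name=="wrist":
        T=np.eye(4);T[:3,:3]=rot(s);T[:3,3]=s["tcp_pos"];M=T@np.array(im["mount"])
    else: M=np.linalg.inv(np.array(im["camera_from_world"]))
    return dict(px=np.array(im["pixels"]),K=K,D=D,M=M,s=s)
def ray(c,uv):
    p=cv2.undistortPoints(np.array(uv,float).reshape(-1,1,2),c["K"],c["D"]).reshape(-1,2)
    d=np.c_[p[:,0],-p[:,1],-np.ones(len(p))]@c["M"][:3,:3].T
    return c["M"][:3,3],d
def plane(c,uv,z):
    o,d=ray(c,uv); return o+d*((z-o[2])/d[:,2])[:,None]
def proj(c,P):
    W=np.linalg.inv(c["M"]);q=np.atleast_2d(P)@W[:3,:3].T+W[:3,3]
    return cv2.projectPoints(np.c_[q[:,0],-q[:,1],-q[:,2]],np.zeros(3),np.zeros(3),c["K"],c["D"])[0].reshape(-1,2)
E
python3 - <<'E'
from h import *
a=cam("top");b=cam("side")
print({k:np.round(v,3).tolist() for k,v in readout.read_state().items() if k!='effort'})
for c in (a,b): print(np.round(c["M"],2).tolist(),c["K"][0],c["D"])
cv2.imwrite("pics/top.png",a["px"]);cv2.imwrite("pics/side.png",b["px"])
E
```

```text
pics
{'t': 0.1, 'joint_pos': [-1.312, 0.087, 0.175, 1.66, 0.0, 1.571], 'joint_vel': [-0.001, -0.0, 0.001, -0.001, 0.0, 0.002], 'tcp_pos': [140.711, -531.534, 255.632], 'tool_rot': [-0.001, 0.992, 0.129, -0.0], 'wrist_force': [-0.146, -0.446, 0.199], 'ft_torque': [0.006, 0.001, 0.04], 'grasp_force': 0.0, 'gripper_width': 85.45}
[[0.0, 1.0, -0.09, 405.73], [-1.0, 0.0, 0.01, -47.91], [0.01, 0.09, 1.0, 1395.64], [0.0, 0.0, 0.0, 1.0]] [443.86262935   0.         284.99778422] [0.03274126 0.         0.         0.         0.        ]
[[-0.95, 0.21, -0.25, 285.21], [-0.32, -0.63, 0.71, 672.1], [-0.01, 0.75, 0.66, 771.1], [0.0, 0.0, 0.0, 1.0]] [379.92575658   0.         276.93057216] [0.02183036 0.         0.         0.         0.        ]
```

View pics/top.png

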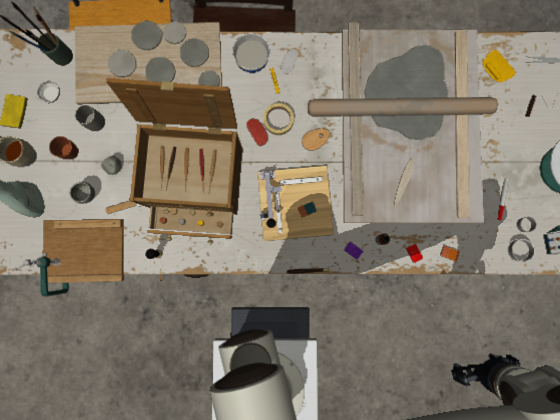

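View pics/side.png

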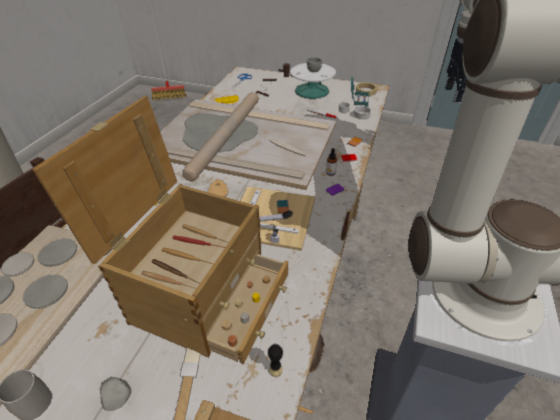

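The top view shows the stamp, with its black handle, at (152,253), and the same thing in the side view at (276,355). It stands at the front left, before the tool chest. The bottle is at top (382,239) and side (332,165).

Things that could be taken for the tile:
- purple, top (353,250)
- red, (414,253)
- orange, (450,253)
- terracotta/teal on the jig, (306,209): this is the tile

For the stamp, the other dark round thing is the keeper pad at (270,223). One crop will check both choices.

```bash
python3 - <<'E'
from h import *
a=cam("top");b=cam("side")
A=cv2.resize(a["px"][155:275,130:345],None,fx=3.7,fy=3.7,interpolation=cv2.INTER_CUBIC)[:,:795]
B1=cv2.resize(b["px"][175:255,225:325],(395,316));B2=cv2.resize(b["px"][315:395,226:326],(395,316))
cv2.imwrite("pics/crop.png",cv2.resize(np.vstack([A,np.hstack([B1,B2,B2[:,:5]])]),(795,600)) if 0 else np.vstack([A[:,:790],np.hstack([B1,B2])])[:600+160][-600:] )
def near(c,z,uv): return plane(c,[uv],z)[0].round(1)
# stamp: head from two views
o1,d1=ray(a,[(152,253)]);o2,d2=ray(b,[(276,352)])
S=np.linalg.lstsq(np.c_[d1[0],-d2[0]],o2-o1,rcond=None)[0]
print("stamp",o1+S[0]*d1[0],o2+S[1]*d2[0])
print("stamp z70",near(a,70,(152,253)),near(b,70,(276,352)))
print("bottle",near(a,80,(382,239)), "tile",near(a,22,(306.5,209.5)),near(b,22,(284,206)))
print("jig corners",plane(a,[(257,167),(328,165),(335,236),(263,240)],14).round(0).tolist())
E
```

```text
stamp [413.48994313 332.53737932  69.24577946] [410.53968947 331.87704842  69.03911378]
stamp z70 [413.5 332.3  70. ] [410.4 332.3  70. ]
bottle [ 455.1 -348.5   80. ] tile [ 548.7 -128.4   22. ] [ 542.6 -126.    22. ]
jig corners [[684.0, 27.0, 14.0], [691.0, -197.0, 14.0], [467.0, -217.0, 14.0], [454.0, 7.0, 14.0]]
```

View pics/crop.png

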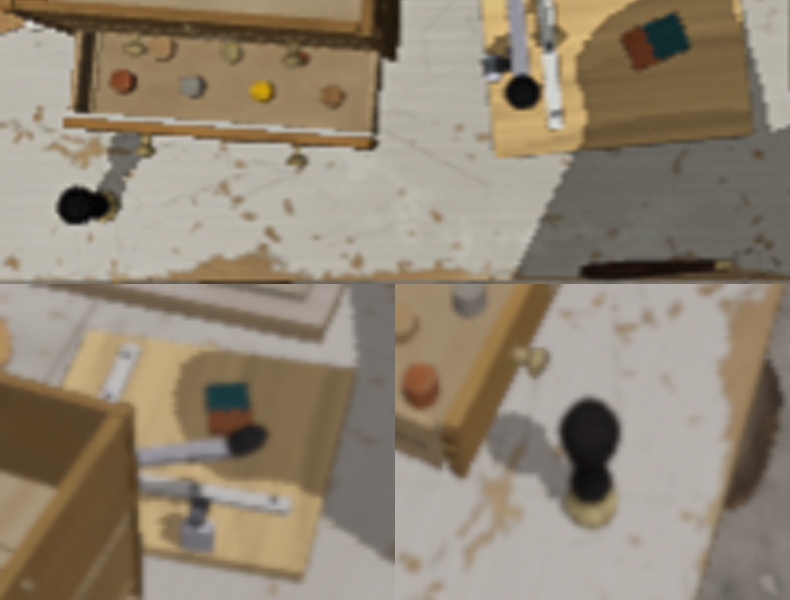

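The crop confirms the stamp, round black head on a brass foot, near (411,332). The tile is the terracotta and teal one on the board, and the black disc beside the fence is the keeper pad. I'll go over the jig first for one close look.

Emit:
step_arm --targets '[[[0,0,0.05,40,-28,-11],[0,0,0.1,80,-56,-22],[0,0,0.15,120,-85,-33],[0,0,0.2,160,-113,-44],[0,0,0.25,200,-141,-55]]]'

```text
invalid input
```

```bash
cat >> h.py <<'E'
def go(tgt,yaw=0.0):
    """tool-axis shift and z turn from here to world TCP tgt with tool x at world yaw, tool down"""
    s=readout.read_state();r=rot(s);G=(R.from_euler('z',yaw)*R.from_euler('x',np.pi)).as_matrix()
    print("t",s["t"],"tcp",np.round(s["tcp_pos"],1),"shift",np.round(r.T@(np.array(tgt)-s["tcp_pos"]),1),"turn",R.from_matrix(r.T@G).as_rotvec().round(3),"j",np.round(s["joint_pos"],2),"F",np.round(s["wrist_force"],1),"w",round(s["gripper_width"],1))
E
python3 -c "
from h import *
print(np.round(get_image('wrist')['mount'],2))
go((480,-100,380))"
```

```text
[[   0.      0.95    0.32   80.64]
 [   1.     -0.     -0.      0.68]
 [  -0.      0.32   -0.95 -118.54]
 [   0.      0.      0.      1.  ]]
t 0.25 tcp [ 140.7 -531.6  255.9] shift [ 438.4 -330.5 -123.9] turn [-0.001  0.     0.259] j [-1.31  0.09  0.18  1.66 -0.    1.57] F [-0.1 -0.5  0.1] w 85.5
```

Emit:
step_arm --targets '[[[0,0,0.05,40,-28,-5,0],[0,0,0.1,80,-56,-10,0],[0,0,0.15,120,-85,-15,0],[0,0,0.2,160,-113,-20,0],[0,0,0.25,200,-141,-25,0]]]'

```text
t: 0.75
tcp_pos: [298.8, -342.6, 281.6]
tool_rot: [0.0, 1.0, 0.003, 0.0]
wrist_force: [0.8, -1.5, -0.1]
gripper_width: 85.7
grasp_force: 0.0
```

```bash
python3 -c "
from h import *
go((540,-95,310))"
```

```text
t 0.75 tcp [ 298.8 -342.6  281.6] shift [ 242.8 -246.   -28.4] turn [ 0.    -0.     0.006] j [-0.85 -0.13  0.01  1.71  0.    2.28] F [ 0.8 -1.5 -0.1] w 85.7
```

Emit:
step_arm --targets '[[[0,0,-0.15,26,-27,-6,0],[0,0,-0.3,52,-54,-12,0],[0,0,-0.45,78,-81,-18,0],[0,0,-0.6,104,-108,-24,0],[0,0,-0.75,130,-135,-30,0]]]'

```text
t: 1.25
tcp_pos: [427.6, -206.7, 311.6]
tool_rot: [0.0, 0.928, 0.373, 0.0]
wrist_force: [-0.3, -0.2, -0.2]
gripper_width: 85.4
grasp_force: 0.0
```

```bash
python3 -c "
from h import *
go((560,-110,310),1.571)"
```

```text
t 1.25 tcp [ 427.6 -206.7  311.6] shift [162.5  21.9   1.6] turn [ 0.     0.    -0.806] j [-0.45 -0.06  0.13  1.77 -0.    1.93] F [-0.3 -0.2 -0.2] w 85.4
```

Emit:
step_arm --targets '[[[0,0,-0.15,40,5,0,0],[0,0,-0.3,80,10,0,0],[0,0,-0.45,120,16,0,0],[0,0,-0.6,162,22,0,0],[0,0,-0.75,162,22,0,0]]]'

```text
t: 1.75
tcp_pos: [562.5, -109.8, 309.0]
tool_rot: [-0.001, 0.725, 0.688, -0.0]
wrist_force: [-0.5, -0.2, -0.9]
gripper_width: 85.2
grasp_force: 0.0
```

```bash
python3 - <<'E'
from h import *
go((560,-110,310),1.571)
c=cam("wrist");print(c["K"][0],c["D"])
cv2.imwrite("pics/w1.png",c["px"])
import pickle;pickle.dump(c,open("w1.pkl","wb"))
E
```

```text
t 1.75 tcp [ 562.5 -109.8  309. ] shift [-0.3 -2.4 -1. ] turn [-0.002 -0.001 -0.053] j [-0.19  0.17  0.38  1.78  0.    1.43] F [-0.5 -0.2 -0.9] w 85.2
[305.42984397   0.         276.4257494 ] [-0.01271552  0.          0.          0.          0.        ]
```

View pics/w1.png

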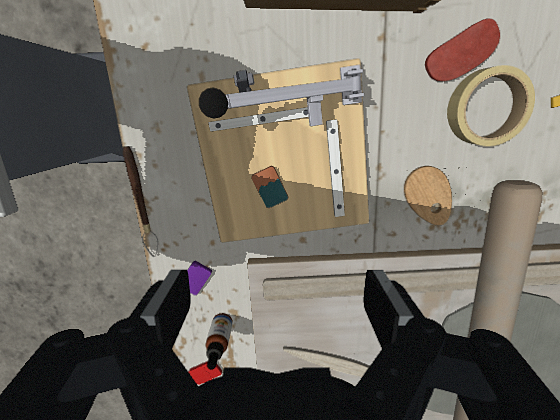

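The wrist view shows the jig with near-left corner (188,85), far-right (369,222) and near-right (220,241). The left fence strip runs (210,127) to (308,112) and the far fence (333,122) to (340,216). The tile is at (269,187) and the pad at (213,102).

```bash
cat >> h.py <<'E'
def jigfit(c,fb,lb):
    """white strips in pixel boxes (x0,y0,x1,y1) -> yaw, corner world xy"""
    hsv=cv2.cvtColor(c["px"],cv2.COLOR_BGR2HSV);out=[]
    for b in (fb,lb):
        m=np.zeros(hsv.shape[:2],np.uint8);x0,y0,x1,y1=b
        m[y0:y1,x0:x1]=((hsv[...,1]<45)&(hsv[...,2]>90))[y0:y1,x0:x1]
        k=cv2.findContours(m,cv2.RETR_EXTERNAL,cv2.CHAIN_APPROX_NONE)[0];k=max(k,key=cv2.contourArea)
        P=plane(c,k.reshape(-1,2),21)[:,:2].astype(np.float32)
        r=cv2.minAreaRect(P);out.append(r)
    return out
def tilefit(c,box,z=22):
    hsv=cv2.cvtColor(c["px"],cv2.COLOR_BGR2HSV);x0,y0,x1,y1=box
    h,s,v=[hsv[...,i] for i in range(3)]
    teal=(h>80)&(h<110)&(s>90); ter=((h<11)|(h>172))&(s>90)
    m=np.zeros(h.shape,np.uint8);m[y0:y1,x0:x1]=(teal|ter)[y0:y1,x0:x1]
    m=cv2.morphologyEx(m,cv2.MORPH_CLOSE,np.ones((3,3)));m=cv2.morphologyEx(m,cv2.MORPH_OPEN,np.ones((3,3)))
    k=max(cv2.findContours(m,cv2.RETR_EXTERNAL,cv2.CHAIN_APPROX_NONE)[0],key=cv2.contourArea)
    P=plane(c,k.reshape(-1,2),z)[:,:2].astype(np.float32)
    return cv2.minAreaRect(P),m
E
python3 - <<'E'
from h import *
import pickle;c=pickle.load(open("w1.pkl","rb"))
for r in jigfit(c,(322,117,348,220),(204,106,309,134)): print("fence",r, np.round(cv2.boxPoints(r),1).tolist())
r,m=tilefit(c,(235,155,300,220));print("tile",r,np.round(cv2.boxPoints(r),1).tolist())
print("corners",plane(c,[(188,85),(361,59),(369,222),(220,241)],14).round(1).tolist())
print("pad",plane(c,[(213,102)],101).round(1))
print("bottle base", plane(c,[(222,320)],90).round(1))
E
```

```text
fence ((640.4503784179688, -112.14009857177734), (14.58986759185791, 131.74539184570312), 5.158021450042725) [[627.2999877929688, -47.20000076293945], [639.0999755859375, -178.39999389648438], [653.5999755859375, -177.10000610351562], [641.7999877929688, -45.900001525878906]]
fence ((541.7398071289062, -40.8513069152832), (129.11590576171875, 12.364839553833008), 5.59446907043457) [[476.8999938964844, -41.0], [478.1000061035156, -53.29999923706055], [606.5999755859375, -40.70000076293945], [605.4000244140625, -28.399999618530273]]
tile ((550.8446655273438, -130.52490234375), (33.606285095214844, 51.403236389160156), 22.139814376831055) [[525.5999755859375, -113.0999984741211], [545.0, -160.6999969482422], [576.0999755859375, -148.0], [556.7000122070312, -100.4000015258789]]
corners [[455.7, 4.6, 14.0], [672.2, 23.2, 14.0], [691.3, -192.0, 14.0], [472.5, -210.8, 14.0]]
pad [[501.9 -19.7 101. ]]
bottle base [[ 479.6 -291.7   90. ]]
```

Estimates for the jig and tile:
- Jig yaw is about 5.2°, with the corner near (627,-38.6).
- The tile centre is (551,-130.5), turned 17° from the jig.

Next is the stamp. I retreat in x first to stay clear of the chest.

```bash
python3 -c "
from h import *
go((415,40,250),1.571)"
```

```text
t 1.8 tcp [ 561.  -110.9  309.7] shift [ 144.4 -152.3   60.1] turn [-0.002 -0.001 -0.044] j [-0.2   0.17  0.38  1.78  0.    1.42] F [-0.6 -0.4 -0.8] w 85.0
```

Emit:
step_arm --targets '[[[0,0,-0.01,20,-38,8,0.1],[0,0,-0.02,45,-76,20,0.2],[0,0,-0.03,75,-112,32,0.3],[0,0,-0.044,110,-140,46,0.35],[0,0,-0.044,144,-152,60,0.35]]]'

```text
t: 2.3
tcp_pos: [414.4, 41.0, 251.6]
tool_rot: [0.001, 0.715, 0.699, 0.001]
wrist_force: [1.5, -0.9, -0.3]
gripper_width: 55.3
grasp_force: 0.0
```

Emit:
step_arm --targets '[[[0,0,0,48,0,4,0.35],[0,0,0,96,0,8,0.35],[0,0,0,144,0,12,0.35],[0,0,0,192,0,16,0.35],[0,0,0,235,0,20,0.35]]]'

```text
t: 2.8
tcp_pos: [420.4, 277.3, 231.4]
tool_rot: [0.0, 0.715, 0.7, 0.0]
wrist_force: [0.2, -1.4, 0.2]
gripper_width: 55.2
grasp_force: 0.0
```

```bash
python3 - <<'E'
from h import *
go((411,332,200),1.571)
c=cam("wrist");import pickle;pickle.dump(c,open("w2.pkl","wb"))
print(proj(c,[[411,332,91],[411,332,70],[411,332,0]]))
cv2.imwrite("pics/w2.png",c["px"])
E
```

```text
t 2.8 tcp [420.4 277.3 231.4] shift [ 54.5 -10.6  31.4] turn [ 0.001 -0.    -0.021] j [ 0.58 -0.03  0.01  1.61 -0.    2.18] F [ 0.2 -1.4  0.2] w 55.2
[[264.50033978 141.40999743]
 [265.32033831 138.97813428]
 [267.36028605 132.92909537]]
```

View pics/w2.png

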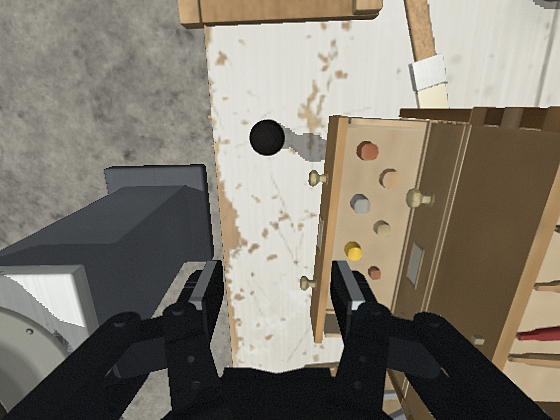

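The black handle shows at (267,138), seen from almost straight above. The drawer front is near column 330.

```bash
python3 - <<'E'
from h import *
import pickle;c=pickle.load(open("w2.pkl","rb"))
m=(c["px"].max(2)<45).astype(np.uint8);m[:110]=0;m[165:]=0;m[:,:240]=0;m[:,300:]=0
k=max(cv2.findContours(m,0,2)[0],key=cv2.contourArea);(u,r)=cv2.minEnclosingCircle(k);print(u,r)
p=plane(c,[u],73)[0];print(p, plane(c,[(333,138)],60))
go((p[0],p[1],77),1.571)
E
```

```text
(266.6562194824219, 137.0693359375) 17.613466262817383
[412.34192823 333.91201572  73.        ] [[473.53495976 330.69408419  60.        ]]
t 2.85 tcp [420.3 281.7 229.8] shift [ 51.8  -8.9 152.9] turn [-0.001 -0.002 -0.019] j [ 0.59 -0.03  0.01  1.61  0.    2.18] F [-4.8  1.  -3.2] w 55.6
```

Emit:
step_arm --targets '[[[0,0,-0.019,26,-4,15,0.35],[0,0,-0.019,52,-9,50,0.35],[0,0,-0.019,52,-9,90,0.35],[0,0,-0.019,52,-9,125,0.35],[0,0,-0.019,52,-9,140,0.35]]]'

```text
t: 3.35
tcp_pos: [411.6, 326.3, 88.1]
tool_rot: [-0.0, 0.708, 0.706, -0.002]
wrist_force: [-0.3, -0.0, -0.4]
gripper_width: 55.5
grasp_force: 0.0
```

```bash
python3 - <<'E'
from h import *
go((412.3,333.5,77),1.571)
E
```

```text
t 3.35 tcp [411.6 326.3  88.1] shift [ 7.2  0.7 11.1] turn [-0.003  0.003 -0.002] j [ 0.67  0.03 -0.2   1.34 -0.    2.24] F [-0.3 -0.  -0.4] w 55.5
```

Emit:
step_arm --targets '[[[0,0,0,7,1,6,0.35],[0,0,0,7,1,11,0.35],[0,0,0,7,1,11,0.35],[0,0,0,7,1,11,0.6],[0,0,0,7,1,11,0.8]]]' --newtons 50

```text
t: 3.85
tcp_pos: [414.4, 335.0, 81.5]
tool_rot: [0.0, 0.707, 0.707, 0.001]
wrist_force: [0.0, -0.4, 9.9]
gripper_width: 27.3
grasp_force: 24.0
```

Emit:
step_arm --targets '[[[0,0,0,0,0,0,1],[0,0,0,0,0,0,1],[0,0,0,0,0,0,1],[0,0,0,0,0,0,1],[0,0,0,0,0,0,1]]]'

```text
t: 4.35
tcp_pos: [414.5, 335.1, 81.7]
tool_rot: [0.0, 0.707, 0.707, 0.001]
wrist_force: [-0.5, -0.3, 6.1]
gripper_width: 26.4
grasp_force: 48.9
```

```bash
python3 - <<'E'
from h import *
go((412.3,333.5,77),1.571)
E
```

```text
t 4.35 tcp [414.5 335.1  81.7] shift [-1.6 -2.2  4.6] turn [ 0.002 -0.001  0.001] j [ 0.68  0.05 -0.2   1.32 -0.    2.25] F [-0.5 -0.3  6.1] w 26.4
```

Emit:
step_arm --targets '[[[0,0,0,0,0,0,0.4],[0,0,0,0,-1,3,0.4],[0,0,0,-1,-1,6,0.4],[0,0,0,-1,-1,6,0.4],[0,0,0,-1,-1,6,0.6]]]'

```text
t: 4.85
tcp_pos: [412.7, 333.5, 74.0]
tool_rot: [-0.0, 0.707, 0.707, -0.0]
wrist_force: [-0.4, -0.5, -1.0]
gripper_width: 38.4
grasp_force: 0.0
```

```bash
python3 - <<'E'
from h import *
go((412.3,333.5,76),1.571)
E
```

```text
t 4.85 tcp [412.7 333.5  74. ] shift [-0.  -0.4 -2. ] turn [-0.     0.     0.001] j [ 0.68  0.05 -0.22  1.31 -0.    2.25] F [-0.4 -0.5 -1. ] w 38.4
```

Emit:
step_arm --targets '[[[0,0,0,0,0,0,0.8],[0,0,0,0,0,0,1],[0,0,0,0,0,0,1],[0,0,0,0,0,0,1],[0,0,0,0,0,0,1]]]' --newtons 70

```text
t: 5.35
tcp_pos: [413.0, 333.8, 74.5]
tool_rot: [0.0, 0.707, 0.707, 0.0]
wrist_force: [-0.1, 0.1, 1.0]
gripper_width: 26.2
grasp_force: 68.7
```

The grip holds, with the TCP 74.5 mm above the foot's underside. Now I lift and travel.

Emit:
step_arm --targets '[[[0,0,0,0,0,-30,1],[0,0,0,0,0,-75,1],[0,0,0,-20,0,-115,1],[0,0,0,-60,0,-135,1],[0,0,0,-105,0,-135,1]]]'

```text
t: 5.85
tcp_pos: [413.6, 228.7, 212.3]
tool_rot: [0.001, 0.706, 0.708, 0.002]
wrist_force: [0.8, -1.8, -1.3]
gripper_width: 26.2
grasp_force: 69.1
```

Emit:
step_arm --targets '[[[0,0,0,-48,0,0,1],[0,0,0,-96,0,0,1],[0,0,-0.03,-144,0,0,1],[0,0,-0.06,-192,0,0,1],[0,0,-0.09,-235,5,0,1]]]'

```text
t: 6.35
tcp_pos: [417.4, -8.2, 209.3]
tool_rot: [0.0, 0.674, 0.739, 0.0]
wrist_force: [1.6, 0.6, -0.9]
gripper_width: 26.3
grasp_force: 69.1
```

```bash
python3 - <<'E'
from h import *
go((515.2,-138.4,205),1.662)
c=cam("side");s=c["s"];u=proj(c,[np.array(s["tcp_pos"])-[0,0,z] for z in (0,74.5)]);print(u)
x,y=u[1].astype(int);cv2.imwrite("pics/s2.png",cv2.resize(c["px"][max(0,y-70):y+30,x-60:x+60],None,fx=4,fy=4))
E
```

```text
t 6.35 tcp [417.4  -8.2 209.3] shift [-138.6   85.4    4.3] turn [ 0.    -0.     0.001] j [-0.02 -0.24 -0.22  1.59  0.    1.46] F [ 1.6  0.6 -0.9] w 26.3
[[319.63878053 189.17577212]
 [317.7046047  212.64035181]]
```

View pics/s2.png

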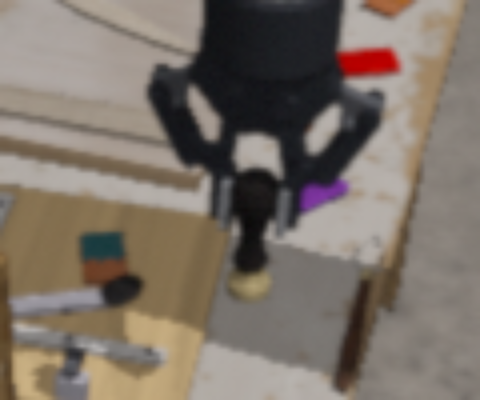

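The stamp hangs upright, with the brass foot at crop (250,288), as predicted. On to the start point behind the tile.

Emit:
step_arm --targets '[[[0,0,0,-35,21,0,1],[0,0,0,-70,43,0,1],[0,0,0,-105,64,0,1],[0,0,0,-138,83,2,1],[0,0,0,-138,83,40,1]]]'

```text
t: 6.9
tcp_pos: [517.3, -139.8, 172.1]
tool_rot: [0.003, 0.675, 0.738, 0.001]
wrist_force: [-0.3, 1.2, -1.1]
gripper_width: 26.1
grasp_force: 69.4
```

```bash
python3 - <<'E'
from h import *
go((514.5,-138.4,91),1.662)
c=cam("wrist");import pickle;pickle.dump(c,open("w3.pkl","wb"))
cv2.imwrite("pics/w3.png",c["px"])
r,m=tilefit(c,(100,100,450,330));print("tile",r)
E
```

```text
t 6.9 tcp [ 517.3 -139.8  172.1] shift [ 1.9 -3.3 81.1] turn [ 0.007  0.003 -0.003] j [-0.26  0.03 -0.05  1.49 -0.    1.22] F [-0.3  1.2 -1.1] w 26.1
tile ((550.4500732421875, -130.31735229492188), (33.35707473754883, 52.108463287353516), 22.835186004638672)
```

View pics/w3.png

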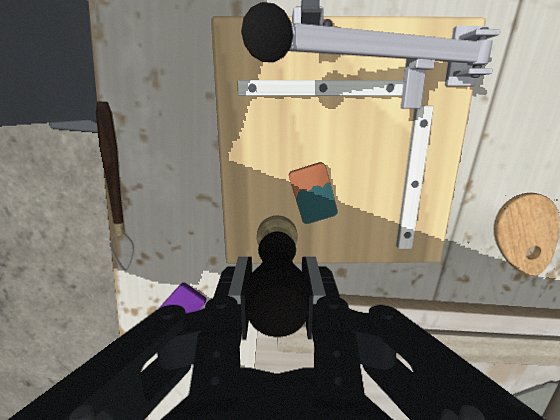

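The wrist view has the tile at (313,193), with the brass foot (277,230) to its near side and clear of it. Descend.

Emit:
step_arm --targets '[[[0,0,0,2,-4,30,1],[0,0,0,2,-4,60,1],[0,0,0,2,-4,76,1],[0,0,0,2,-4,80,1],[0,0,0,2,-4,80,1]]]'

```text
t: 7.45
tcp_pos: [508.7, -134.0, 89.4]
tool_rot: [-0.001, 0.674, 0.739, -0.0]
wrist_force: [0.7, 0.2, -1.6]
gripper_width: 26.0
grasp_force: 69.5
```

```bash
cat >> h.py <<'E'
C0=np.array([627.,-38.6]);JY=0.091
def jig(p):
    return np.array([[np.cos(JY),np.sin(JY)],[-np.sin(JY),np.cos(JY)]])@(np.array(p)[:2]-C0)
def look(box=(100,60,450,330)):
    c=cam("wrist");r,m=tilefit(c,box);s=c["s"];a=r[2];w,h=r[1]
    if w>h: a-=90
    print("t",round(s["t"],2),"tile jig",jig(r[0]).round(1),"size",np.round(r[1],1),"relyaw deg",round(a-np.degrees(JY),1),"| tcp jig",jig(s["tcp_pos"]).round(1),"z",round(s["tcp_pos"][2],1),"F",np.round(s["wrist_force"],1))
    go((s["tcp_pos"][0],s["tcp_pos"][1],91),1.662); return c
E
python3 -c "
from h import *
look()"
```

```text
t 7.45 tile jig [-84.8 -84.1] size [33.6 53.2] relyaw deg 17.5 | tcp jig [-126.5  -84.2] z 89.4 F [ 0.7  0.2 -1.6]
t 7.5 tcp [ 509.  -134.1   89.7] shift [ 0.1 -0.3 -1.3] turn [-0. -0.  0.] j [-0.26  0.03 -0.2   1.34  0.    1.22] F [-0.3  0.3 -1. ] w 26.0
```

Emit:
step_arm --targets '[[[0,0,0,0,6,-1,1],[0,0,0,0,10,-1,1],[0,0,0,0,14,-1,1],[0,0,0,0,18,-1,1],[0,0,0,0,22,-1,1]]]'

```text
t: 8.0
tcp_pos: [531.5, -132.5, 90.2]
tool_rot: [-0.0, 0.674, 0.739, -0.0]
wrist_force: [-0.2, -1.4, -0.9]
gripper_width: 26.3
grasp_force: 69.5
```

```bash
python3 -c "
from h import *
look()"
```

```text
t 8.0 tile jig [-73.8 -84.9] size [33.7 53. ] relyaw deg 11.3 | tcp jig [-103.6  -84.8] z 90.2 F [-0.2 -1.4 -0.9]
t 8.05 tcp [ 532.  -132.4   90.2] shift [-0.  -0.5 -0.8] turn [ 0. -0. -0.] j [-0.24  0.08 -0.15  1.34  0.    1.24] F [-1.4  0.5 -1. ] w 25.6
```

Emit:
step_arm --targets '[[[0,0,0,0,7,-0.5,1],[0,0,0,0,14,-0.5,1],[0,0,0,0,21,-0.5,1],[0,0,0,0,28,-0.5,1],[0,0,0,0,35,-0.5,1]]]'

```text
t: 8.55
tcp_pos: [566.6, -129.3, 90.7]
tool_rot: [-0.0, 0.674, 0.739, -0.0]
wrist_force: [-0.0, 0.3, -1.2]
gripper_width: 25.8
grasp_force: 69.5
```

```bash
python3 -c "
from h import *
look()"
```

```text
t 8.55 tile jig [-39.1 -88. ] size [33.6 52.7] relyaw deg 0.4 | tcp jig [-68.3 -84.8] z 90.7 F [-0.   0.3 -1.2]
t 8.6 tcp [ 567.5 -129.2   90.6] shift [-0.  -0.8 -0.4] turn [0.001 0.    0.   ] j [-0.22  0.16 -0.06  1.35  0.    1.26] F [-0.9  0.4 -1.8] w 25.8
```

Emit:
step_arm --targets '[[[0,0,0,-1,-2,0,1],[0,0,0,-3.5,-1,0,1],[0,0,0,-3.5,6,0,1],[0,0,0,-3.5,13,0,1],[0,0,0,-3.5,19,0,1]]]'

```text
t: 9.1
tcp_pos: [586.0, -131.1, 90.9]
tool_rot: [0.0, 0.674, 0.739, 0.0]
wrist_force: [-0.3, -0.4, -0.2]
gripper_width: 25.8
grasp_force: 69.5
```

Emit:
step_arm --targets '[[[0,0,0,0,1,0,1],[0,0,0,0,2,0,1],[0,0,0,0,3,0,1],[0,0,0,0,3,0,1],[0,0,0,0,3,0,1]]]'

```text
t: 9.6
tcp_pos: [588.2, -130.9, 90.8]
tool_rot: [0.0, 0.674, 0.739, 0.0]
wrist_force: [0.3, 0.2, -2.1]
gripper_width: 25.9
grasp_force: 69.5
```

```bash
python3 -c "
from h import *
look()"
```

```text
t 9.6 tile jig [-18.  -89.9] size [34.6 56.1] relyaw deg -0.3 | tcp jig [-47.  -88.4] z 90.8 F [ 0.3  0.2 -2.1]
t 9.65 tcp [ 588.2 -130.9   90.9] shift [-0.   0.  -0.1] turn [ 0. -0. -0.] j [-0.22  0.21 -0.    1.36  0.    1.26] F [ 0.3  0.4 -1.2] w 26.1
```

Emit:
step_arm --targets '[[[0,0,0,0,0.5,0,1],[0,0,0,0,1,0,1],[0,0,0,0,1.5,0,1],[0,0,0,0,1.5,0,1],[0,0,0,0,1.5,0,1]]]'

```text
t: 10.15
tcp_pos: [589.4, -130.8, 90.8]
tool_rot: [-0.0, 0.674, 0.739, -0.0]
wrist_force: [-3.5, -0.3, 0.2]
gripper_width: 26.2
grasp_force: 69.8
```

```bash
python3 -c "
from h import *
c=look()
for r in jigfit(c,(300,40,470,225),(150,0,420,100)): print(np.round(r[0],1),np.round(r[1],1),r[2], [jig(p).round(1).tolist() for p in cv2.boxPoints(r)])
cv2.imwrite('pics/w4.png',c['px'])"
```

```text
t 10.15 tile jig [-18.  -88.6] size [35.1 53.5] relyaw deg 0.0 | tcp jig [-45.8 -88.4] z 90.8 F [-3.5 -0.3  0.2]
t 10.2 tcp [ 589.4 -130.8   90.7] shift [-0.  -0.  -0.3] turn [-0.001 -0.    -0.   ] j [-0.22  0.21 -0.    1.36 -0.    1.26] F [-3.5  0.1  1. ] w 25.8
[675.9 -60.1] [ 46.3 119.8] 16.470624923706055 [[12.4, 28.4], [35.7, -89.1], [81.1, -80.0], [57.8, 37.4]]
[581.1 -20.2] [152.   49.9] 5.301536560058594 [[-120.1, 47.4], [-120.0, -2.5], [32.0, -2.3], [31.9, 47.6]]
```

View pics/w4.png

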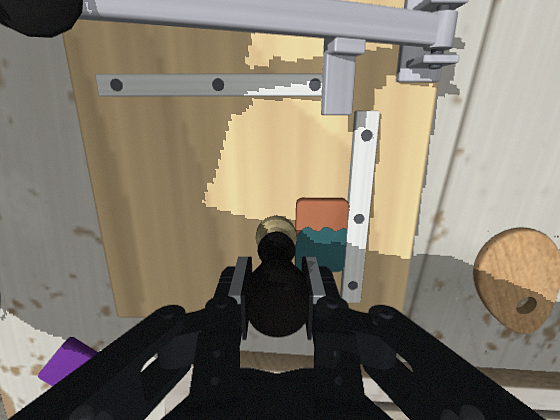

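The tile's far edge is flush against the far fence: tile at (322,234), fence at about (350,200), contact force 3.5 N. Now I go round to its right short end.

Emit:
step_arm --targets '[[[0,0,0,0,-10,0,1],[0,0,0,-20,-12,0,1],[0,0,0,-48,-10,0,1],[0,0,0,-48,10,0,1],[0,0,0,-48,30,0,1]]]'

```text
t: 10.7
tcp_pos: [624.2, -176.8, 91.2]
tool_rot: [0.0, 0.675, 0.738, 0.0]
wrist_force: [1.0, -0.1, -1.2]
gripper_width: 26.1
grasp_force: 69.5
```

```bash
python3 -c "
from h import *
look((100,30,450,300))"
```

```text
t 10.7 tile jig [-17.3 -88.4] size [33.6 50.6] relyaw deg -0.0 | tcp jig [ -15.4 -137.4] z 91.2 F [ 1.  -0.1 -1.2]
t 10.75 tcp [ 626.6 -176.    90.8] shift [-0.6 -2.5 -0.2] turn [ 0.003  0.    -0.001] j [-0.27  0.32  0.13  1.38  0.    1.21] F [-3.   1.6 -2. ] w 25.7
```

Emit:
step_arm --targets '[[[0,0,0,6,-0.5,0,1],[0,0,0,12,-0.5,0,1],[0,0,0,20,-0.5,0,1],[0,0,0,28,-0.5,0,1],[0,0,0,36,-0.5,0,1]]]'

```text
t: 11.25
tcp_pos: [619.9, -139.1, 91.1]
tool_rot: [0.0, 0.674, 0.739, 0.0]
wrist_force: [1.3, -0.2, -0.8]
gripper_width: 26.0
grasp_force: 69.6
```

```bash
python3 -c "
from h import *
look((100,30,450,300))"
```

```text
t 11.25 tile jig [-17.8 -60.1] size [33.3 51.8] relyaw deg 1.1 | tcp jig [-16.3 -99.4] z 91.1 F [ 1.3 -0.2 -0.8]
t 11.3 tcp [ 619.9 -138.1   91.1] shift [-1.  -0.1  0.1] turn [ 0.    -0.     0.001] j [-0.22  0.29  0.09  1.37  0.    1.26] F [ 0.6  0.6 -1.1] w 26.3
```

Emit:
step_arm --targets '[[[0,0,0,5,-3,0,1],[0,0,0,11,-3,0,1],[0,0,0,17,-3,0,1],[0,0,0,23,-3,0,1],[0,0,0,30,-3,0,1]]]'

```text
t: 11.8
tcp_pos: [614.5, -110.0, 90.8]
tool_rot: [0.0, 0.674, 0.738, 0.0]
wrist_force: [-0.2, -0.3, -0.5]
gripper_width: 26.2
grasp_force: 69.6
```

```bash
python3 -c "
from h import *
look((100,30,450,300))"
```

```text
t 11.8 tile jig [-18.1 -30.6] size [33.6 51.9] relyaw deg -2.4 | tcp jig [-18.9 -69.9] z 90.8 F [-0.2 -0.3 -0.5]
t 11.85 tcp [ 614.4 -109.    90.8] shift [-1.  -0.  -0.2] turn [-0.    -0.001  0.   ] j [-0.18  0.26  0.06  1.37  0.    1.3 ] F [ 1.3  1.5 -1.2] w 25.9
```

Emit:
step_arm --targets '[[[0,0,0,1,1.5,0,1],[0,0,0,2,2,0,1],[0,0,0,3.5,2,0,1],[0,0,0,5,2,0,1],[0,0,0,5,2,0,1]]]'

```text
t: 12.35
tcp_pos: [616.1, -105.3, 90.8]
tool_rot: [0.0, 0.674, 0.738, -0.0]
wrist_force: [0.8, -1.3, -1.2]
gripper_width: 26.2
grasp_force: 69.6
```

```bash
python3 -c "
from h import *
look((100,30,450,300))"
```

```text
t 12.35 tile jig [-18.1 -26.9] size [33.5 51.8] relyaw deg -2.5 | tcp jig [-16.9 -65.4] z 90.8 F [ 0.8 -1.3 -1.2]
t 12.4 tcp [ 616.1 -105.4   90.8] shift [ 0.1  0.  -0.2] turn [ 0.  0. -0.] j [-0.17  0.26  0.06  1.37 -0.    1.31] F [ 0.1 -0.5 -1.7] w 26.1
```

Emit:
step_arm --targets '[[[0,0,0,0.5,0,0,1],[0,0,0,1,0,0,1],[0,0,0,1.5,0,0,1],[0,0,0,1.5,0,0,1],[0,0,0,1.5,0,0,1]]]'

```text
t: 12.9
tcp_pos: [616.0, -103.8, 90.9]
tool_rot: [0.0, 0.674, 0.739, -0.0]
wrist_force: [0.2, -2.0, -0.5]
gripper_width: 25.9
grasp_force: 69.6
```

```bash
python3 -c "
from h import *
look((100,30,450,300))"
```

```text
t 12.9 tile jig [-18.2 -26.9] size [33.3 51.7] relyaw deg -2.5 | tcp jig [-16.9 -64. ] z 90.9 F [ 0.2 -2.  -0.5]
t 12.95 tcp [ 615.9 -103.8   90.8] shift [-0.   0.  -0.2] turn [ 0.  0. -0.] j [-0.17  0.26  0.06  1.37 -0.    1.31] F [ 0.  -1.6 -0.3] w 25.6
```

The tile touches the left fence but is turned 2.5° clockwise. A push on the near edge, right of centre, will square it.

Emit:
step_arm --targets '[[[0,0,0,-8,0,0,1],[0,0,0,-8,-25,0,1],[0,0,0,-8,-45,0,1],[0,0,0,22,-43,0,1],[0,0,0,22,-38,0,1]]]'

```text
t: 13.45
tcp_pos: [575.3, -83.7, 90.9]
tool_rot: [-0.001, 0.674, 0.739, 0.0]
wrist_force: [-0.1, 0.2, -2.0]
gripper_width: 26.2
grasp_force: 69.7
```

Emit:
step_arm --targets '[[[0,0,0,0,3,0,1],[0,0,0,0,5,0,1],[0,0,0,0,7,0,1],[0,0,0,0,8,0,1],[0,0,0,0,8,0,1]]]'

```text
t: 13.95
tcp_pos: [584.1, -84.8, 90.6]
tool_rot: [-0.0, 0.674, 0.738, -0.0]
wrist_force: [-0.3, 0.2, -1.0]
gripper_width: 25.8
grasp_force: 69.7
```

```bash
python3 -c "
from h import *
look((100,30,450,300))"
```

```text
t 13.95 tile jig [-17.4 -26.4] size [33.9 51.5] relyaw deg -0.1 | tcp jig [-46.9 -42.1] z 90.6 F [-0.3  0.2 -1. ]
t 14.0 tcp [584.  -84.8  90.7] shift [-0.   0.1 -0.3] turn [-0. -0. -0.] j [-0.14  0.18 -0.04  1.35  0.    1.34] F [ 0.7 -0.2 -0.4] w 26.0
```

Emit:
step_arm --targets '[[[0,0,0,3,0.5,0,1],[0,0,0,5,1,0,1],[0,0,0,5,1.5,0,1],[0,0,0,5,2,0,1],[0,0,0,5,2,0,1]]]'

```text
t: 14.5
tcp_pos: [585.1, -79.4, 90.7]
tool_rot: [-0.0, 0.674, 0.739, -0.0]
wrist_force: [-5.4, -0.6, 1.3]
gripper_width: 25.7
grasp_force: 70.1
```

```bash
python3 -c "
from h import *
look((100,30,450,300))"
```

```text
t 14.5 tile jig [-17.3 -26.4] size [34.  51.7] relyaw deg -0.2 | tcp jig [-45.5 -36.8] z 90.7 F [-5.4 -0.6  1.3]
t 14.55 tcp [585.1 -79.4  90.7] shift [ 0.  -0.  -0.3] turn [-0.001 -0.    -0.   ] j [-0.13  0.18 -0.04  1.35 -0.    1.34] F [-5.1 -0.3  1.1] w 26.1
```

Emit:
step_arm --targets '[[[0,0,0,0,-12,0,1],[0,0,0,-22,-14,0,1],[0,0,0,-44,-8,0,1],[0,0,0,-44,15,0,1],[0,0,0,-44,30,0,1]]]'

```text
t: 15.05
tcp_pos: [621.0, -121.2, 91.0]
tool_rot: [0.001, 0.675, 0.738, 0.001]
wrist_force: [-0.2, -0.1, -1.4]
gripper_width: 25.9
grasp_force: 69.7
```

Emit:
step_arm --targets '[[[0,0,0,6,0,0,1],[0,0,0,11,0,0,1],[0,0,0,14,0,0,1],[0,0,0,16,0,0,1],[0,0,0,16,0,0,1]]]'

```text
t: 15.55
tcp_pos: [617.7, -104.3, 91.1]
tool_rot: [0.0, 0.674, 0.739, -0.0]
wrist_force: [-0.2, -1.2, -2.1]
gripper_width: 25.9
grasp_force: 69.7
```

```bash
python3 -c "
from h import *
look((100,30,450,300))"
```

```text
t 15.55 tile jig [-17.1 -26.3] size [33.5 51.1] relyaw deg 0.0 | tcp jig [-15.2 -64.6] z 91.1 F [-0.2 -1.2 -2.1]
t 15.6 tcp [ 617.8 -104.5   91. ] shift [ 0.2 -0.   0. ] turn [ 0.  0. -0.] j [-0.17  0.27  0.06  1.37 -0.    1.31] F [-0.4 -1.  -1.7] w 26.1
```

Emit:
step_arm --targets '[[[0,0,0,0.5,0,0,1],[0,0,0,1,0,0,1],[0,0,0,1.5,0,0,1],[0,0,0,2,0,0,1],[0,0,0,2,0,0,1]]]'

```text
t: 16.1
tcp_pos: [617.9, -102.7, 90.9]
tool_rot: [0.0, 0.674, 0.738, -0.0]
wrist_force: [0.4, -2.1, 0.0]
gripper_width: 26.1
grasp_force: 69.9
```

```bash
python3 -c "
from h import *
look((100,30,450,300))"
```

```text
t 16.1 tile jig [-17.2 -26.1] size [33.3 51.3] relyaw deg 0.3 | tcp jig [-14.9 -63. ] z 90.9 F [ 0.4 -2.1  0. ]
t 16.15 tcp [ 617.9 -102.7   90.9] shift [-0.   0.  -0.1] turn [ 0.  0. -0.] j [-0.16  0.27  0.06  1.37 -0.    1.32] F [-0.1 -1.7 -0.5] w 26.1
```

The tile is square and flush to within about 0.3 mm, with 2 N of contact. I back off sideways and rise, then check the tile again.

Emit:
step_arm --targets '[[[0,0,0,-5,0,0,1],[0,0,0,-12,0,0,1],[0,0,0,-14,0,-25,1],[0,0,0,-14,-10,-70,1],[0,0,0,-14,-30,-110,1]]]'

```text
t: 16.65
tcp_pos: [589.2, -119.5, 201.5]
tool_rot: [-0.001, 0.674, 0.739, -0.0]
wrist_force: [0.4, -0.5, -0.3]
gripper_width: 25.8
grasp_force: 69.7
```

```bash
python3 -c "
from h import *
c=look((100,60,450,300))
cv2.imwrite('pics/w5.png',c['px'])
go((504.5,-19.5,190),1.662)"
```

```text
t 16.65 tile jig [-17.3 -26.2] size [33.3 50.1] relyaw deg 0.7 | tcp jig [-45.  -77.1] z 201.5 F [ 0.4 -0.5 -0.3]
t 16.7 tcp [ 588.1 -120.1  209.9] shift [  0.8   0.3 118.9] turn [ 0.007  0.002 -0.001] j [-0.2   0.19  0.2   1.57  0.    1.28] F [ 0.9 -1.   5.6] w 26.2
t 16.7 tcp [ 588.1 -120.1  209.9] shift [107.8 -74.3  19.2] turn [ 0.007  0.002 -0.001] j [-0.2   0.19  0.2   1.57  0.    1.28] F [ 0.9 -1.   5.6] w 26.2
```

View pics/w5.png

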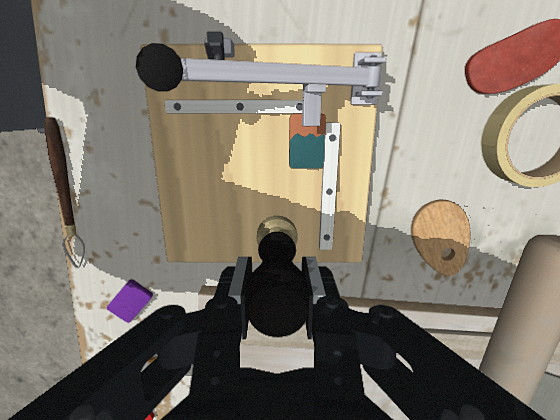

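The tile sits in the corner, at (307,141), against both fences. The foot is at (277,232), unchanged in the grip, and the pad is at (160,67). Next I move above the pad.

Emit:
step_arm --targets '[[[0,0,0,35,-25,0,1],[0,0,0,70,-50,0,1],[0,0,0,107,-74,0,1],[0,0,0,107,-74,5,1],[0,0,0,107,-74,10,1]]]'

```text
t: 17.2
tcp_pos: [505.9, -19.0, 191.0]
tool_rot: [0.001, 0.674, 0.739, 0.001]
wrist_force: [1.7, -0.1, -1.0]
gripper_width: 26.2
grasp_force: 69.9
```

```bash
python3 -c "
from h import *
s=readout.read_state();print(jig(s['tcp_pos']))
go((504.5,-19.5,183),1.662)"
```

```text
[-118.87094138   30.48140755]
t 17.2 tcp [505.9 -19.  191. ] shift [-0.3 -1.4  8. ] turn [0.001 0.    0.001] j [-0.04 -0.03 -0.07  1.53  0.    1.44] F [ 1.7 -0.1 -1. ] w 26.2
```

Emit:
step_arm --targets '[[[0,0,0,0,-1,8,1],[0,0,0,0,-2,15,1],[0,0,0,0,-3,22,1],[0,0,0,0,-5,30,1],[0,0,0,0,-7,38,1]]]' --newtons 90

```text
t: 17.7
tcp_pos: [498.7, -20.4, 152.0]
tool_rot: [-0.0, 0.674, 0.738, -0.0]
wrist_force: [-1.2, -1.3, 1.2]
gripper_width: 25.2
grasp_force: 88.6
```

Emit:
step_arm --targets '[[[0,0,0,0,-1,6,1],[0,0,0,0,-2,12,1],[0,0,0,0,-3,18,1],[0,0,0,0,-4,23,1],[0,0,0,0,-5,27,1]]]'

```text
t: 18.2
tcp_pos: [494.0, -20.5, 125.5]
tool_rot: [0.0, 0.674, 0.739, 0.0]
wrist_force: [1.4, -0.0, 1.6]
gripper_width: 25.6
grasp_force: 88.7
```

```bash
python3 -c "
from h import *
s=readout.read_state();print(jig(s['tcp_pos']),s['wrist_force'],s['tcp_pos'])
c=cam('side');cv2.imwrite('pics/s3.png',cv2.resize(c['px'][150:270,190:340],None,fx=5,fy=5))"
```

```text
[-130.80843527   30.15834248] [ 1.40974888 -0.02869802  1.64243796] [493.99218041 -20.45358749 125.47622439]
```

View pics/s3.png

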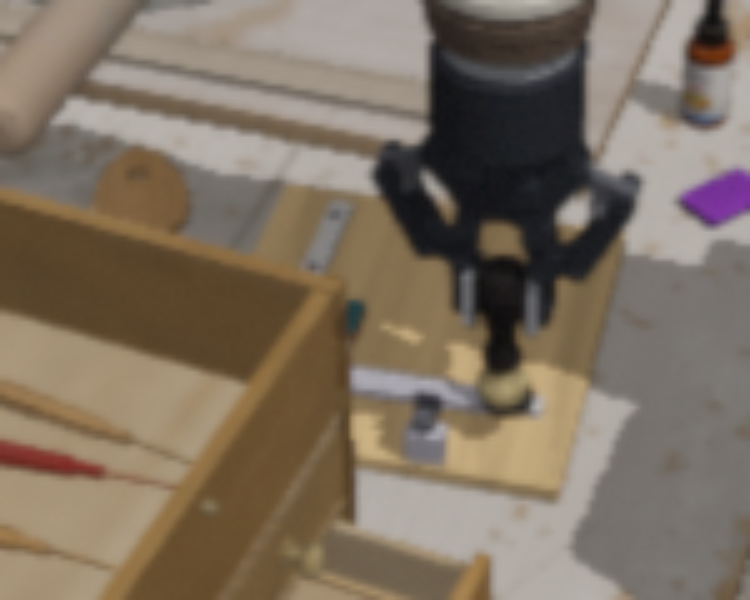

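The foot sits on the pad at crop (505,395), with the lever almost down beside the catch at (425,425). The bottle stands at (705,90). I press on in small steps.

Emit:
step_arm --targets '[[[0,0,0,0,0,2,1],[0,0,0,0,-0.5,3,1],[0,0,0,0,-1,4,1],[0,0,0,0,-1,5,1],[0,0,0,0,-1,5,1]]]'

```text
t: 18.75
tcp_pos: [493.1, -20.6, 120.9]
tool_rot: [0.0, 0.674, 0.739, 0.0]
wrist_force: [2.0, 0.1, 2.5]
gripper_width: 25.9
grasp_force: 88.5
```

Emit:
step_arm --targets '[[[0,0,0,0,0,1,1],[0,0,0,0,0,2,1],[0,0,0,0,0,3,1],[0,0,0,0,0,3,1],[0,0,0,0,0,3,1]]]'

```text
t: 19.25
tcp_pos: [492.8, -20.6, 117.8]
tool_rot: [-0.0, 0.674, 0.739, -0.0]
wrist_force: [1.2, -0.6, 2.1]
gripper_width: 25.5
grasp_force: 88.5
```

Emit:
step_arm --targets '[[[0,0,0,0,0,1,1],[0,0,0,0,0,2,1],[0,0,0,0,0,3,1],[0,0,0,0,0,3,1],[0,0,0,0,0,3,1]]]'

```text
t: 19.75
tcp_pos: [493.2, -20.6, 115.9]
tool_rot: [0.001, 0.674, 0.739, 0.0]
wrist_force: [-1.1, 1.1, 10.7]
gripper_width: 25.6
grasp_force: 89.4
```

```bash
python3 -c "
from h import *
s=readout.read_state();print(jig(s['tcp_pos']),s['wrist_force'],s['ft_torque'])
c=cam('side');d=cam('wrist');cv2.imwrite('pics/s4.png',np.hstack([cv2.resize(c['px'][180:260,240:340],(500,400)),cv2.resize(d['px'][40:360,130:370],(300,400))]))"
```

```text
[-131.64930539   30.09642716] [-1.13177116  1.07017594 10.70773083] [ 0.02932278  0.17091431 -0.05978945]
```

View pics/s4.png

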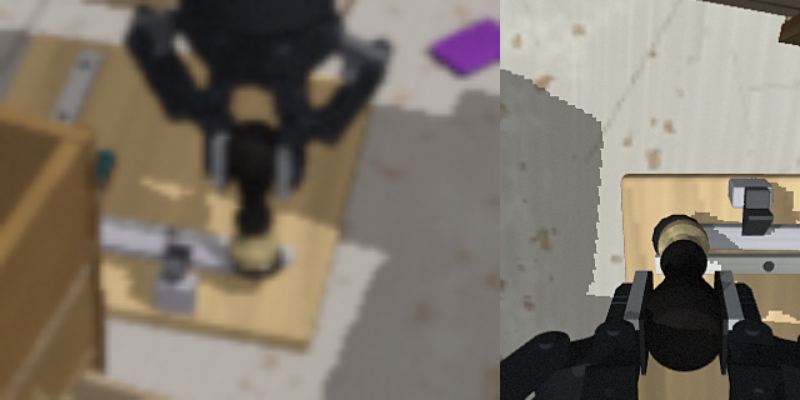

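The gripper shows 10.7 N at the hard stop, and the lever lies level under the catch arm: crop (178,250) in the side view and (757,215) in the wrist view. That used up the viewing allowance (11 pictures, one over), so I'll verify numerically from here. Release and rise.

Emit:
step_arm --targets '[[[0,0,0,0,0,-4,1],[0,0,0,0,0,-12,1],[0,0,0,0,0,-30,1],[0,0,0,-10,0,-60,1],[0,0,0,-40,0,-90,1]]]'

```text
t: 20.35
tcp_pos: [495.6, -59.4, 205.1]
tool_rot: [-0.001, 0.673, 0.739, -0.001]
wrist_force: [2.4, 0.2, -1.9]
gripper_width: 25.8
grasp_force: 88.6
```

```bash
python3 - <<'E'
from h import *
c=look((100,30,540,330))
J=lambda x,y:C0+np.array([[np.cos(JY),-np.sin(JY)],[np.sin(JY),np.cos(JY)]])@[x,y]
dn=[*J(-133.5,30),50];up=[*J(-121,30),103]
print("expected px down/up",proj(c,[dn,up]))
m=(c["px"].max(2)<50).astype(np.uint8)
for k in cv2.findContours(m,0,2)[0]:
    if cv2.contourArea(k)>150: print(cv2.minEnclosingCircle(k),cv2.contourArea(k))
# radius expected
for P in (dn,up):
    a=proj(c,[P,[P[0]+15,P[1],P[2]]]);print("r",np.linalg.norm(a[0]-a[1]))
E
```

```text
t 20.35 tile jig [-18.  -26.5] size [35.1 50.4] relyaw deg 0.0 | tcp jig [-132.8   -8.8] z 205.1 F [ 2.4  0.2 -1.9]
t 20.4 tcp [497.2 -63.6 210.4] shift [  4.7  -1.7 119.3] turn [0.004 0.003 0.   ] j [-0.13 -0.05 -0.05  1.56 -0.    1.35] F [-3.5 -2.7  2.8] w 25.6
expected px down/up [[277.13565368 157.84408524]
 [294.33878702 169.14556683]]
((276.0, 419.0), 268.0000915527344) 45937.5
((151.5, 230.0), 47.44743728637695) 913.5
((275.7430419921875, 157.45138549804688), 16.132122039794922) 746.5
((320.8558654785156, 141.87387084960938), 10.631962776184082) 153.0
r 16.75206842238805
r 20.487818464369532
```

The pad is at its latched position: found at (275.7,157.5) with r=16, against (277,158) with r=16.8 expected when down. The tile is still home. Now I place the stamp.

```bash
python3 - <<'E'
from h import *
a=cam("top")
for y in (90,130,170,210):
    u=proj(a,[[415,y,0]])[0].astype(int);p=a["px"][u[1]-9:u[1]+10,u[0]-9:u[0]+10].reshape(-1,3);print(y,u,p.mean(0).round(),p.std(0).round())
go((415,130,200),1.662)
E
```

```text
90 [236 252] [155. 166. 170.] [5. 4. 4.]
130 [223 252] [156. 167. 171.] [3. 3. 3.]
170 [210 252] [154. 165. 170.] [12. 10.  8.]
210 [197 252] [153. 164. 170.] [15. 12.  9.]
t 20.45 tcp [497.4 -62.5 208.4] shift [199.1 -64.9   7.8] turn [ 0.004  0.002 -0.002] j [-0.12 -0.05 -0.05  1.56 -0.    1.36] F [-0.2 -0.2 -1.8] w 25.3
```

The table at (415,130) is bare and uniform.

Emit:
step_arm --targets '[[[0,0,0,30,-25,0,1],[0,0,0,75,-48,0,1],[0,0,0,120,-65,0,1],[0,0,0,165,-65,3,1],[0,0,0,199,-65,7,1]]]'

```text
t: 20.95
tcp_pos: [412.1, 133.9, 197.3]
tool_rot: [-0.0, 0.674, 0.739, -0.0]
wrist_force: [1.1, -0.6, -1.1]
gripper_width: 25.6
grasp_force: 88.9
```

Emit:
step_arm --targets '[[[0,0,0,0,0,35,1],[0,0,0,0,0,75,1],[0,0,0,0,0,105,1],[0,0,0,0,0,118,1],[0,0,0,0,0,118,1]]]'

```text
t: 21.45
tcp_pos: [412.2, 131.5, 78.0]
tool_rot: [-0.001, 0.674, 0.739, -0.002]
wrist_force: [0.6, -0.3, -0.7]
gripper_width: 25.9
grasp_force: 88.9
```

```bash
python3 -c "
from h import *
go((415,130,74.5),1.662)"
```

```text
t 21.45 tcp [412.2 131.5  78. ] shift [-1.8  2.7  3.4] turn [-0.004  0.001 -0.   ] j [ 0.31 -0.19 -0.43  1.33  0.    1.79] F [ 0.6 -0.3 -0.7] w 25.9
```

Emit:
step_arm --targets '[[[0,0,0,0,0,1,1],[0,0,0,0,0,2,1],[0,0,0,0,0,3,1],[0,0,0,0,0,3.5,1],[0,0,0,0,0,3.5,1]]]'

```text
t: 21.95
tcp_pos: [413.8, 131.9, 76.6]
tool_rot: [0.0, 0.674, 0.739, 0.0]
wrist_force: [-1.3, -0.6, -2.0]
gripper_width: 25.4
grasp_force: 88.9
```

Emit:
step_arm --targets '[[[0,0,0,0,0,0.7,1],[0,0,0,0,0,1.4,1],[0,0,0,0,0,2,1],[0,0,0,0,0,2.5,1],[0,0,0,0,0,2.5,1]]]'

```text
t: 22.45
tcp_pos: [413.9, 132.0, 74.5]
tool_rot: [0.0, 0.674, 0.739, 0.0]
wrist_force: [-2.8, -0.4, 5.5]
gripper_width: 25.6
grasp_force: 89.6
```

Contact with the table. Open and hold.

Emit:
step_arm --targets '[[[0,0,0,0,0,0,0.8],[0,0,0,0,0,0,0.7],[0,0,0,0,0,0,0.6],[0,0,0,0,0,0,0.4],[0,0,0,0,0,0,0.3]]]' --newtons 20

```text
t: 22.95
tcp_pos: [413.6, 131.9, 73.7]
tool_rot: [-0.0, 0.674, 0.739, -0.0]
wrist_force: [0.0, 0.1, 0.6]
gripper_width: 59.5
grasp_force: 0.0
```

Emit:
step_arm --targets '[[[0,0,0,0,0,0,0.3],[0,0,0,0,0,-15,0.3],[0,0,0,0,0,-45,0.3],[0,0,0,0,0,-90,0.3],[0,0,0,-30,0,-130,0.3]]]'

```text
t: 23.45
tcp_pos: [416.1, 103.2, 205.3]
tool_rot: [-0.0, 0.673, 0.74, 0.0]
wrist_force: [1.0, -0.7, -0.2]
gripper_width: 59.6
grasp_force: 0.0
```

Emit:
step_arm --targets '[[[0,0,0,-30,0,0,0.3],[0,0,0,-60,0,0,0.3],[0,0,0,-80,0,0,0.3],[0,0,0,-80,0,0,0.3],[0,0,0,-80,0,0,0.3]]]'

```text
t: 23.95
tcp_pos: [423.6, 22.2, 203.7]
tool_rot: [-0.0, 0.675, 0.738, 0.0]
wrist_force: [-0.2, -0.2, -1.4]
gripper_width: 59.8
grasp_force: 0.0
```

```bash
python3 - <<'E'
from h import *
c=look((100,30,550,330))
P=[[414,132,75],[414,132,12]]
print("exp",proj(c,P))
m=(c["px"].max(2)<50).astype(np.uint8)
for k in cv2.findContours(m,0,2)[0]:
    if cv2.contourArea(k)>150: print(np.round(cv2.minEnclosingCircle(k)[0],1),cv2.minEnclosingCircle(k)[1],cv2.contourArea(k))
b=cam("side");print("side exp",proj(b,[[414,132,91],[414,132,0],[455,-348,50]]))
h=cv2.cvtColor(b["px"],cv2.COLOR_BGR2HSV);m=(b["px"].max(2)<55).astype(np.uint8)
for k in cv2.findContours(m,0,2)[0]:
    if 40<cv2.contourArea(k)<2000: print("side dark",cv2.boundingRect(k))
E
```

```text
t 23.95 tile jig [-17.8 -26.4] size [36.9 50.6] relyaw deg -0.2 | tcp jig [-197.   79.] z 203.7 F [-0.2 -0.2 -1.4]
t 24.0 tcp [423.6  22.6 203.7] shift [ -0.4   0.  112.7] turn [-0.    -0.    -0.001] j [ 0.05 -0.23 -0.22  1.58  0.    1.53] F [ 0.9 -0.5  0.7] w 59.9
exp [[278.04619801  66.41538158]
 [277.62707303  75.0936237 ]]
[276.5 419. ] 276.5000915527344 37803.5
[339.8 246.1] 14.647652626037598 579.5
[192.5 132. ] 57.05489730834961 334.5
[277.   65.3] 22.677873611450195 1412.5
side exp [[302.86244555 266.92704559]
 [301.58269578 290.90289113]
 [330.51709815 162.06738777]]
side dark (367, 349, 23, 71)
side dark (490, 312, 62, 37)
side dark (298, 267, 12, 23)
side dark (461, 265, 16, 26)
side dark (522, 260, 38, 43)
side dark (342, 213, 7, 22)
side dark (286, 132, 61, 76)
side dark (296, 0, 50, 44)
```

The stamp stands upright where released: head at (277,65), with (278,66) predicted. Handing in.

```bash
python3 -c "
from h import *
print(ctrl.job_done())"
```

```text
the job is handed in; nothing more can be done
None
```

The job is handed in at about 24 s: the tile sits square against both fences, the keeper is latched, the stamp stands upright on the bare table, and the bottle was never approached (last seen standing at 18 s). I viewed 11 pictures, one over the limit of 10.

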